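# Set out the small stationery in the row of trays

## Task

Set out the small stationery in the row of four trays: of the three empty trays, the clip box goes in the one farthest left as you face the desk, the pencil sharpener in the one farthest right, and the rubber stamp in the empty one between those two. Lay the memory stick flat on top of the block of sticky notes, which stays in its own tray. Everything goes in the middle of its place, the same way up as it stands now, and the tape dispenser is not to be disturbed.

Things in the scene. Friction and masses are not known exactly. Their poses are not given: they have to be found in the camera images.
- tray_1: shallow square tray of light wood, 92x92 mm outside, 84x84 mm inside; all four are identical, fixed, equally turned, and stand on a 3 mm grey mat in a straight row, 98 mm from centre to centre. Origin: centre of its underside (on the mat, z = 3 mm); its floor is 3 mm and its rim 9 mm above the origin; z up, x and y along its sides, y along the row toward the robot's left. This one holds the block of sticky notes; it may be anywhere in the row.
- tray_2: shallow square tray of light wood, 92x92 mm outside, 84x84 mm inside; all four are identical, fixed, equally turned, and stand on a 3 mm grey mat in a straight row, 98 mm from centre to centre. Origin: centre of its underside (on the mat, z = 3 mm); its floor is 3 mm and its rim 9 mm above the origin; z up, x and y along its sides, y along the row toward the robot's left. This one is empty at the start; the numbers 2 to 4 say nothing of the order in the row.
- tray_3: shallow square tray of light wood, 92x92 mm outside, 84x84 mm inside; all four are identical, fixed, equally turned, and stand on a 3 mm grey mat in a straight row, 98 mm from centre to centre. Origin: centre of its underside (on the mat, z = 3 mm); its floor is 3 mm and its rim 9 mm above the origin; z up, x and y along its sides, y along the row toward the robot's left. This one is empty at the start; the numbers 2 to 4 say nothing of the order in the row.
- tray_4: shallow square tray of light wood, 92x92 mm outside, 84x84 mm inside; all four are identical, fixed, equally turned, and stand on a 3 mm grey mat in a straight row, 98 mm from centre to centre. Origin: centre of its underside (on the mat, z = 3 mm); its floor is 3 mm and its rim 9 mm above the origin; z up, x and y along its sides, y along the row toward the robot's left. This one is empty at the start; the numbers 2 to 4 say nothing of the order in the row.
- sticky_notes: yellow square block of sticky notes, 76x76 mm, 16 mm high, 0.15 kg, loose, lying in tray_1. Origin: centre of its underside; z up; flat top 16 mm above the origin.
- clip_box: small open clear plastic box of paper clips, 38 mm (its x) by 56 mm (its y), 16 mm high, about 40 g. Origin: centre of its underside; z up. Can be gripped across its 38 mm width from outside.
- rubber_stamp: rubber stamp standing upright: block 28 mm (its x) by 52 mm (its y), 24 mm high, with a round wooden handle in the middle, its neck 18 mm thick, its knob 26 mm thick from 44 to 74 mm above the underside; about 60 g. Origin: centre of its underside; z up.
- sharpener: small grey metal pencil sharpener, 16 mm (its x) by 26 mm (its y), 11 mm high, 13 mm with the screw on top, about 20 g. Origin: centre of its underside; z up.
- usb_stick: blue memory stick lying flat, 17 mm (its x) by 52 mm (its y), 8 mm high, about 15 g. Origin: centre of its underside; z up.
- tape_dispenser: black tape dispenser, 51x121 mm, 75 mm high, loose, standing to the right of the row of trays; a bystander, leave it alone. Origin: centre of its underside.
There are look-alikes about, which are no part of the job. What is shaped like the tray_2 but turquoise is not meant.

How it is judged:
At the end, for the whole second after the job is handed in: From left (+y), the three trays without notes hold clip box, stamp, sharpener, on their floors within 15 mm of centre; memory stick on the sticky notes within 15 mm of their centre; notes within 15 mm of tray_1's centre; all right way up (0.15 rad), at rest (((y of tray_2 in the frame of tray_3 above 0.05 m and y of tray_3 in the frame of tray_4 above 0.05 m and horizontal distance between clip_box and tray_2 below 0.015 m and z of clip_box in the frame of tray_2 below 0.007 m and horizontal distance between rubber_stamp and tray_3 below 0.015 m and z of rubber_stamp in the frame of tray_3 below 0.007 m and horizontal distance between sharpener and tray_4 below 0.015 m and z of sharpener in the frame of tray_4 below 0.007 m) or (y of tray_2 in the frame of tray_4 above 0.05 m and y of tray_4 in the frame of tray_3 above 0.05 m and horizontal distance between clip_box and tray_2 below 0.015 m and z of clip_box in the frame of tray_2 below 0.007 m and horizontal distance between rubber_stamp and tray_4 below 0.015 m and z of rubber_stamp in the frame of tray_4 below 0.007 m and horizontal distance between sharpener and tray_3 below 0.015 m and z of sharpener in the frame of tray_3 below 0.007 m) or (y of tray_3 in the frame of tray_2 above 0.05 m and y of tray_2 in the frame of tray_4 above 0.05 m and horizontal distance between clip_box and tray_3 below 0.015 m and z of clip_box in the frame of tray_3 below 0.007 m and horizontal distance between rubber_stamp and tray_2 below 0.015 m and z of rubber_stamp in the frame of tray_2 below 0.007 m and horizontal distance between sharpener and tray_4 below 0.015 m and z of sharpener in the frame of tray_4 below 0.007 m) or (y of tray_3 in the frame of tray_4 above 0.05 m and y of tray_4 in the frame of tray_2 above 0.05 m and horizontal distance between clip_box and tray_3 below 0.015 m and z of clip_box in the frame of tray_3 below 0.007 m and horizontal distance between rubber_stamp and tray_4 below 0.015 m and z of rubber_stamp in the frame of tray_4 below 0.007 m and horizontal distance between sharpener and tray_2 below 0.015 m and z of sharpener in the frame of tray_2 below 0.007 m) or (y of tray_4 in the frame of tray_2 above 0.05 m and y of tray_2 in the frame of tray_3 above 0.05 m and horizontal distance between clip_box and tray_4 below 0.015 m and z of clip_box in the frame of tray_4 below 0.007 m and horizontal distance between rubber_stamp and tray_2 below 0.015 m and z of rubber_stamp in the frame of tray_2 below 0.007 m and horizontal distance between sharpener and tray_3 below 0.015 m and z of sharpener in the frame of tray_3 below 0.007 m) or (y of tray_4 in the frame of tray_3 above 0.05 m and y of tray_3 in the frame of tray_2 above 0.05 m and horizontal distance between clip_box and tray_4 below 0.015 m and z of clip_box in the frame of tray_4 below 0.007 m and horizontal distance between rubber_stamp and tray_3 below 0.015 m and z of rubber_stamp in the frame of tray_3 below 0.007 m and horizontal distance between sharpener and tray_2 below 0.015 m and z of sharpener in the frame of tray_2 below 0.007 m)) and horizontal distance between usb_stick and sticky_notes below 0.015 m and z of usb_stick in the frame of sticky_notes between 0.011 and 0.021 m and horizontal distance between sticky_notes and tray_1 below 0.015 m and z of sticky_notes in the frame of tray_1 below 0.007 m and angle between each of clip_box, rubber_stamp, sharpener, usb_stick's own z axis and vertical below 0.15 rad and linear speed of each of clip_box, rubber_stamp, sharpener, usb_stick, sticky_notes below 0.02 m/s); the robot touches nothing.
It fails at once if the tape dispenser is shifted by more than 20 mm or tipped (distance of tape_dispenser from where it was at the start of the episode above 0.02 m or angle between tape_dispenser's own z axis and vertical above 0.3 rad).
It also fails if it takes over 96 s, if anything falls off the work surface, if the arm or the gripper's body presses on something with over 40 N, if the wrist force passes 120 N, or if a joint passes its speed limit or range.

## Robot

A 7-joint arm with a two-finger parallel gripper is mounted at the origin on a cart in front of the work surface, level with it; the furniture and walls round the work are solid. World frame = base frame: x ahead of the robot, y to its left, z up, the work surface at z = 0. Lengths are in m, angles in rad, forces in N, time in s.
With the tool pointing down it reaches from about 0.4 to 0.875 m from the base axis. Payload 6.5 kg.
Tool frame: the origin (TCP) lies on the centre line of the jaws, within the pads' length; the fingertips stand 8 mm ahead of it and the grasp point (between the pads) lies 11 mm behind it; y points along the fingers, x is the direction in which the jaws open and shut, and the axes are right-handed (so a half turn about y gives the same grasp; the last joint's range is limited). The gripper opens to 88 mm and grips with 3 to 60 N. Pads are 18 mm wide; open, the fingers measure 123 mm over their backs; the gripper's body (75 mm by 187 mm) begins 45 mm behind the grasp point.
Start: joints at [-1.308, 0.536, -0.004, 1.538, 0.003, 1.067, -0.071], TCP at [0.21, 0.615, 0.247] pointing down, gripper open.
Joint ranges: [-2.7, 2.7], [-0.37, 2.16], [-1.27, 1.26], [0.24, 2.4], [-1.31, 4.45], [0.19, 1.91], [-2.76, 2.76]. Speed limits (rad/s): [2.39, 2.39, 3.14, 3.14, 3.14, 3.14, 3.14].

## Interface

Orientations are given as a rotation vector (axis times angle).
In Python, from plant import manip gives the robot as it stands. Calls block until the motion is done:
- manip.move_pose(position, orientation): joint-space move of the TCP to a pose.
- manip.line_to(position, vel=0.15, orientation=None): straight line of the TCP; orientation=None keeps the orientation; vel is the mean speed in m/s.
- manip.set_joints(angles): joint-space move.
- manip.gripper_to(opening): finger opening in m; the grip force is fixed at half the most; returns when the fingers have stopped.
- manip.dwell(seconds).
- manip.solve_ik(position, orientation): joint angles nearest the present ones, or None.
- manip.read_state(): the state.
- manip.camera(name): name is "side" or "top"; returns a dict with "img" (384x512x3 uint8, red, green, blue), "fx", "fy", "cx", "cy" (pixels), "world_to_cam" (4x4, takes a point from world to camera coordinates). Camera axes: x right, y down, z forward; pixel columns grow to the right and rows downward; lengths in m; the calibration is good to about 2 mm. A picture is of the moment at which its call begins. There is no depth.
A pose or a line that the arm cannot do raises manip.IKError and nothing moves.
- manip.sign_off(): hands the job in, once; it reports no verdict.
The state is a dict: "t": time; "qpos": joint angles; "qvel": joint speeds; "joint_efforts": joint torques, N m; "position": TCP position; "tcp_rot": TCP orientation; "force": force on the tool from outside, world axes, zero at the start; "ft_torque": the same for the moment, N m; "opening": finger opening in m.
Only numpy, scipy, OpenCV 4.12 (cv2) and the standard library are available. Lean on these libraries where they do the work, as an engineer would, in place of code of your own. Each camera call takes 0.05 s, during which the arm holds its last target.

## Working session

There is one attempt and no reset: what is moved stays moved. The work goes in short steps, each a Python script; the robot and the scene stay as the last script left them, time stands still between calls to the robot, and variables do not carry over. Pictures are saved under pics/ and viewed, and the job is handed in when it is done.

```bash
ls; mkdir -p pics; python3 - <<'E'
from plant import manip
import cv2,numpy as np
for n in("top","side"):
    c=manip.camera(n); cv2.imwrite(f"pics/{n}0.png",cv2.resize(c["img"][:,:,::-1],(800,600),interpolation=cv2.INTER_CUBIC)); print(n,c["fx"],c["fy"],c["cx"],c["cy"]);print(np.round(c["world_to_cam"],4).tolist())
s=manip.read_state();print(s["t"],s["position"],s["tcp_rot"],s["opening"])
E
```

```text
pics
top 398.26091266444547 398.26091266444547 253.82917145592765 193.16671193383425
[[0.0111, -0.9999, 0.0099, 0.0486], [-0.9952, -0.012, -0.0975, 0.5071], [0.0976, -0.0088, -0.9952, 1.0009], [0.0, 0.0, 0.0, 1.0]]
side 359.0972591277547 359.0972591277547 255.9172569037979 189.72524922240044
[[-0.9995, -0.0259, -0.0176, 0.4688], [0.0023, 0.4995, -0.8663, 0.0083], [0.0312, -0.8659, -0.4992, 1.1796], [0.0, 0.0, 0.0, 1.0]]
0.1 [0.20973866 0.61468927 0.24594562] [-1.34793241 -0.96287742  0.96480421] 0.08799317899139826
```

View pics/top0.png

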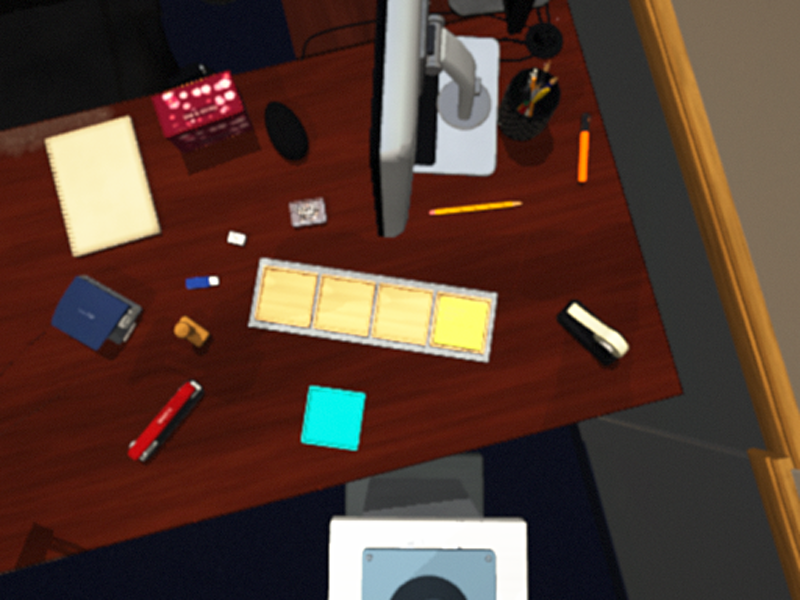

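View pics/side0.png

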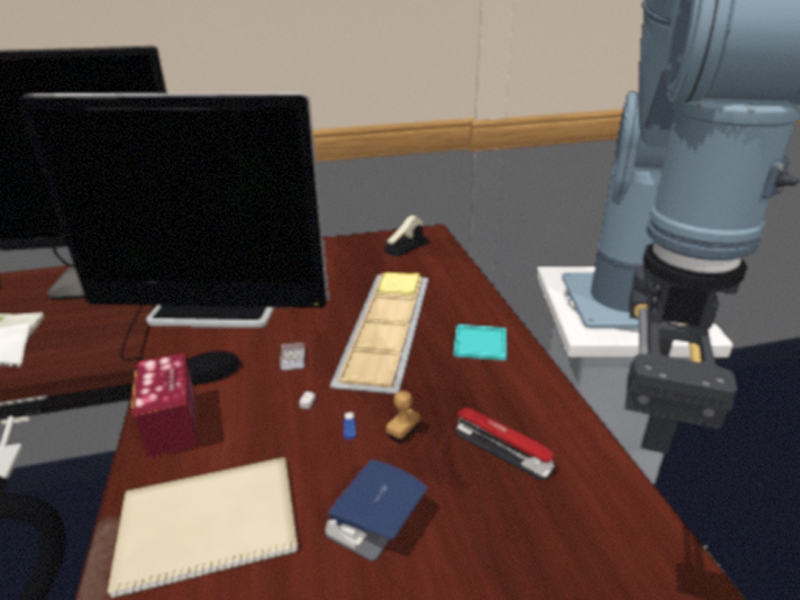

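```bash
cat > h.py <<'E'
from plant import manip
import cv2,numpy as np
from scipy.spatial.transform import Rotation as R
def ray(c,px,z):
    px=np.atleast_2d(np.array(px,float)); W=c["world_to_cam"];Rm=W[:3,:3];o=-Rm.T@W[:3,3]
    d=np.c_[(px[:,0]-c["cx"])/c["fx"],(px[:,1]-c["cy"])/c["fy"],np.ones(len(px))]@Rm
    return o+d*((z-o[2])/d[:,2])[:,None]
def proj(c,P):
    P=np.atleast_2d(np.array(P,float));W=c["world_to_cam"];q=P@W[:3,:3].T+W[:3,3]
    return np.c_[q[:,0]/q[:,2]*c["fx"]+c["cx"],q[:,1]/q[:,2]*c["fy"]+c["cy"]]
def crop(c,x0,y0,x1,y1,name,k=6):
    i=c["img"][y0:y1,x0:x1,::-1]; cv2.imwrite(name,cv2.resize(i,None,fx=k,fy=k,interpolation=cv2.INTER_NEAREST))
def ori(yaw): # tool y down, tool x (jaw dir) at yaw in world xy
    x=np.array([np.cos(yaw),np.sin(yaw),0]);y=np.array([0,0,-1.]);return R.from_matrix(np.c_[x,y,np.cross(x,y)]).as_rotvec()
E
python3 - <<'E'
from h import *
c=manip.camera("top"); crop(c,105,120,235,230,"pics/crop_t.png")
s=manip.camera("side"); crop(s,165,205,285,290,"pics/crop_s.png")
for n,u,v in [("clip",308,212),("sh",237,239),("usb",202,283),("stamp",191,331),("mon",395,235),("t1",286,297),("t4",461,323)]:
    print(n,np.round(ray(c,[u*.64,v*.64],0.01)[0],3))
print(R.from_rotvec(manip.read_state()["tcp_rot"]).as_matrix().round(2))
E
```

```text
clip [0.659 0.206 0.01 ]
sh [0.611 0.324 0.01 ]
usb [0.536 0.38  0.01 ]
stamp [0.455 0.395 0.01 ]
mon [0.621 0.058 0.01 ]
t1 [0.514 0.239 0.01 ]
t4 [ 0.474 -0.053  0.01 ]
[[ 0.32 -0.   -0.95]
 [ 0.95 -0.    0.32]
 [-0.   -1.   -0.  ]]
```

View pics/crop_t.png

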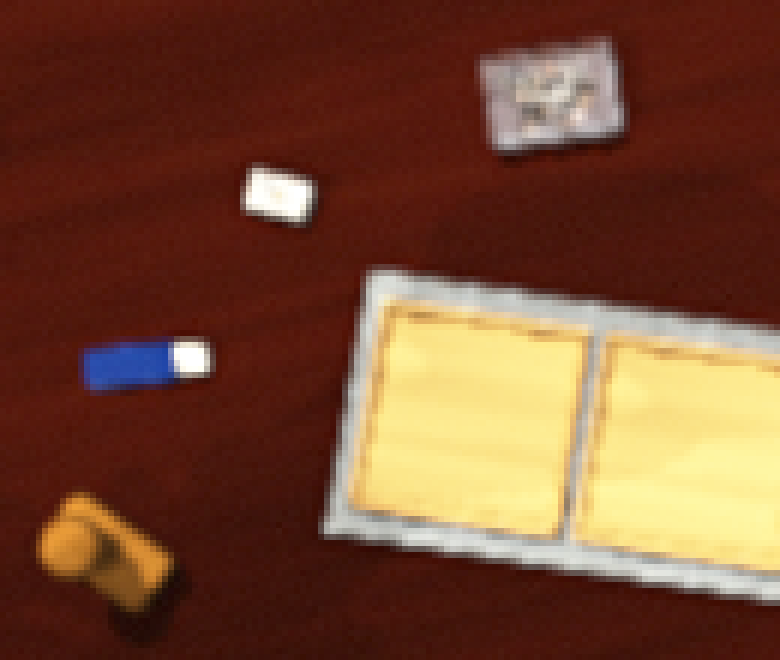

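View pics/crop_s.png

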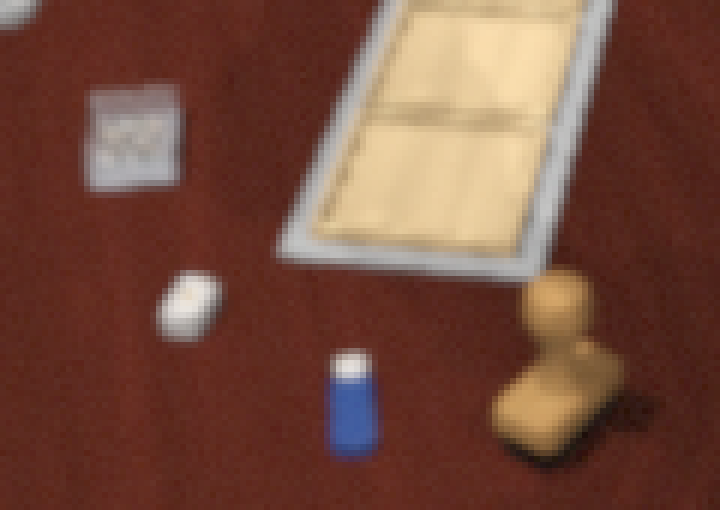

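```bash
cat >> h.py <<'E'
def blob(c,mask,box,minA=8):
    x0,y0,x1,y1=box; m=np.zeros(mask.shape,np.uint8); m[y0:y1,x0:x1]=mask[y0:y1,x0:x1]
    k=4; M=cv2.resize(m*255,None,fx=k,fy=k,interpolation=cv2.INTER_CUBIC)>127
    cs,_=cv2.findContours(M.astype(np.uint8),cv2.RETR_EXTERNAL,cv2.CHAIN_APPROX_NONE)
    ct=max(cs,key=cv2.contourArea)[:,0]
    return (ct+.5)/k-.5
def rect(c,ct,z):
    P=ray(c,ct,z)[:,:2]; (x,y),(w,h),a=cv2.minAreaRect((P*1000).astype(np.float32))
    if w>h: w,h,a=h,w,a-90   # w short along angle a
    return round(x/1e3,4),round(y/1e3,4),round(w,1),round(h,1),round((a+90)%180-90,1)
def masks(c):
    h=cv2.cvtColor(c["img"],cv2.COLOR_RGB2HSV); H,S,V=[h[...,i].astype(int) for i in range(3)]
    return H,S,V
E
cat > meas.py <<'E'
from h import *
import sys
c=manip.camera("top");H,S,V=masks(c)
nd=((S<140)&(V>75))
A=lambda m,b:blob(c,m.astype(np.uint8),b)
print("clip",rect(c,A(nd,(180,122,212,148)),0.014))
print("sh",rect(c,A(nd,(140,142,162,162)),0.010))
print("usb",rect(c,A((nd|((H>100)&(H<135)&(S>120)&(V>80))),(114,170,144,190)),0.007))
row=A(nd|(V>120),(155,160,322,235)); print("mat",rect(c,row,0.003))
print("trays",rect(c,A((S>90)&(V>150),(155,160,322,235)),0.012))
print("notes",rect(c,A((H>26)&(H<34)&(S>150)&(V>150),(268,180,322,235)),0.022))
st=A((H>10)&(H<26)&(S>120)&(V>90),(108,195,138,225)); print("stampall",rect(c,st,0.024))
for p in [(117,211)]: print(H[p[1],p[0]],S[p[1],p[0]],V[p[1],p[0]])
E
python3 meas.py
```

```text
clip (0.6588, 0.2063, 47.3, 63.6, 9.2)
sh (0.6135, 0.3261, 25.3, 34.1, -13.4)
usb (0.5396, 0.3808, 22.1, 58.3, 10.3)
mat (0.4965, 0.0939, 124.6, 412.4, -7.9)
trays (0.5155, 0.2389, 94.3, 94.6, 82.1)
notes (0.4377, -0.0444, 5.0, 74.9, -8.8)
stampall (0.4535, 0.3919, 38.2, 55.9, -34.4)
16 197 195
```

```bash
cat > meas2.py <<'E'
from h import *
for n in("top","side"):
    c=manip.camera(n);H,S,V=masks(c)
    for nm,p,z in [("clip",(.6588,.2063),.016),("sh",(.6135,.3261),.011),("usb",(.5396,.3808),.008),("notes",(.476,-.052),.022)]:
        q=proj(c,[[*p,z]])[0]; r=34 if nm=="notes" else 18; b=[int(q[0]-r),int(q[1]-r),int(q[0]+r),int(q[1]+r)]
        if nm=="notes": m=(H>=26)&(H<36)&(S>120)&(V>140); 
        elif nm=="usb": m=((H>100)&(H<135)&(S>120)&(V>110))|((S<110)&(V>110))
        else: m=(S<110)&(V>110)
        try: print(n,nm,np.round(q,1),rect(c,blob(c,m.astype(np.uint8),b),z*(.9 if n=="top" else .6)))
        except Exception as e: print(n,nm,e)
    q=proj(c,[[.476,-.052,.022]])[0].astype(int); print("notes hsv",H[q[1],q[0]],S[q[1],q[0]],V[q[1],q[0]])
    q=proj(c,[[.49,.04,.012]])[0].astype(int); print("tray hsv",H[q[1],q[0]],S[q[1],q[0]],V[q[1],q[0]])
c=manip.camera("top"); i=c["img"]
# stamp: knob by bright edge, block outline
x0,y0=106,194; cr=cv2.resize(i[y0:230,x0:146,::-1],None,fx=16,fy=16,interpolation=cv2.INTER_CUBIC); cv2.imwrite("pics/st_t.png",cr)
s=manip.camera("side"); x0,y0=240,240; cv2.imwrite("pics/st_s.png",cv2.resize(s["img"][y0:290,x0:290,::-1],None,fx=12,fy=12,interpolation=cv2.INTER_CUBIC))
E
python3 meas2.py
```

```text
top clip [196.7 135.2] (0.659, 0.2073, 44.7, 61.0, 9.2)
top sh [150.9 151.9] (0.6137, 0.3269, 22.2, 31.5, -8.8)
top usb [129.2 179.7] (0.5392, 0.3816, 19.6, 55.2, 7.1)
top notes [295.  205.6] (0.4747, -0.0506, 81.1, 81.2, -8.4)
notes hsv 30 138 254
tray hsv 27 95 254
side clip [186.7 224.8] (0.6596, 0.2095, 44.2, 86.5, 9.9)
side sh [195.6 254. ] (0.6139, 0.326, 26.3, 46.1, -8.3)
side usb [222.4 270. ] (0.5373, 0.3801, 18.3, 59.4, 6.5)
side notes max() iterable argument is empty
notes hsv 28 92 255
tray hsv 19 79 243
```

```bash
sleep 1
```

```text
(no output)
```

View pics/st_t.png

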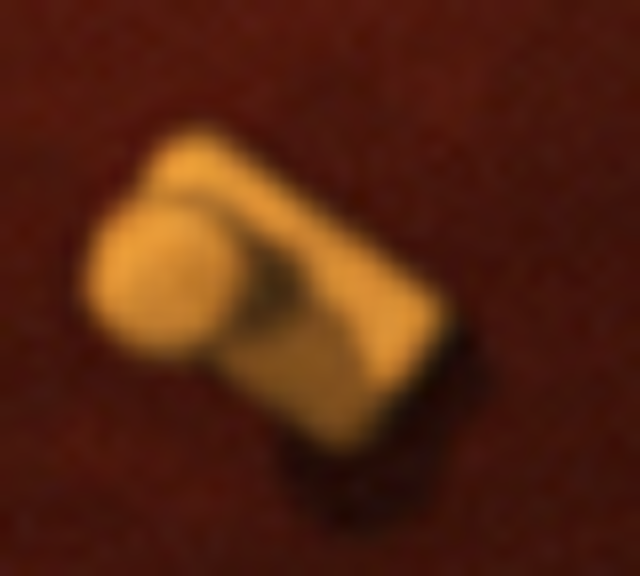

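View pics/st_s.png

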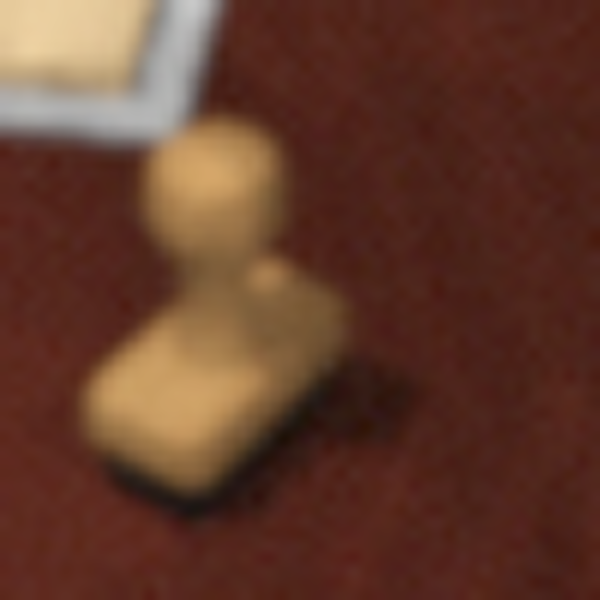

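```bash
python3 - <<'E'
from h import *
c=manip.camera("top");s=manip.camera("side")
print("knob top",ray(c,[115.7,210.9],.065).round(4),"side",ray(s,[257.5,255],.059).round(4))
f=lambda u,v:[(u+.5)/16-.5+106,(v+.5)/16-.5+194]
P=ray(c,[f(195,130),f(445,305),f(345,445)],.022)[:,:2]; print(P.round(4),"ctr",((P[0]+P[2])/2).round(4)); 
d=P[1]-P[0];print("long dir deg",np.degrees(np.arctan2(d[1],d[0])),np.linalg.norm(d)); e=P[2]-P[1];print("short",np.degrees(np.arctan2(e[1],e[0])),np.linalg.norm(e))
for nm,px in [("shadow",None)]: pass
# usable grasp yaw/IK
for nm,p,y in [("stamp",(.4535,.3925,.06),-35),("clip",(.659,.207,.02),9.5),("sh",(.6138,.3265,.02),-9),("usb",(.539,.381,.02),7),("A",(.5162,.2392,.03),-8),("B",(.503,.142,.07),-8),("C",(.4895,.045,.03),-8),("N",(.476,-.052,.04),-8)]:
    for k in(0,180):
        q=manip.solve_ik(list(p),ori(np.radians(y+k)));print(nm,k,None if q is None else np.round(q,2))
E
```

```text
knob top [[0.4548 0.3932 0.065 ]] side [[0.4543 0.3857 0.059 ]]
[[0.4807 0.4036]
 [0.4531 0.3624]
 [0.4305 0.3774]] ctr [0.4556 0.3905]
long dir deg -123.86859603555128 0.04953073779037946
short 146.31949787910764 0.027080070676606904
stamp 0 [-1.05  0.73  0.36  1.8  -0.39  0.68 -1.08]
stamp 180 [-0.63  0.71 -0.22  1.77  0.22  0.68  1.56]
clip 0 [-0.55  0.9   0.28  1.54 -0.32  0.75  0.03]
clip 180 [-0.14  0.91 -0.36  1.51  0.4   0.8   2.65]
sh 0 [-0.71  0.9   0.25  1.52 -0.29  0.75 -0.5 ]
sh 180 [-0.36  0.91 -0.31  1.49  0.34  0.79  2.19]
usb 0 [-0.81  0.85  0.19  1.62 -0.23  0.69 -0.38]
usb 180 [-0.44  0.87 -0.37  1.6   0.42  0.75  2.27]
A 0 [-0.73  0.74  0.3   1.88 -0.37  0.57 -0.33]
A 180 [-0.3   0.74 -0.28  1.85  0.34  0.6   2.21]
B 0 [-0.65  0.62  0.37  2.   -0.39  0.59 -0.15]
B 180 [-0.17  0.61 -0.25  1.97  0.25  0.59  2.42]
C 0 [-0.42  0.66  0.3   2.08 -0.43  0.46  0.06]
C 180 [-0.    0.65 -0.22  2.06  0.3   0.47  2.55]
N 0 [-0.2   0.62  0.26  2.11 -0.36  0.45  0.2 ]
N 180 [-0.76  0.99  1.08  2.14 -1.24  0.89 -2.17]
```

```bash
python3 - <<'E'
from h import *
c=manip.camera("top");s=manip.camera("side")
crop(c,215,0,330,165,"pics/mon_t.png",5)
for t in([387,236],[403,233],[373,222]):
  for z in(0,.1,.2,.3,.4,.5,.6): print(t,z,ray(c,np.array(t)*.64,z)[0].round(3))
# bottom/top near corner in side: along ray, choose y
W=s["world_to_cam"];Rm=W[:3,:3];o=-Rm.T@W[:3,3];print("side cam",o)
for t in([326,304],[308,96],[272,312],[148,320]):
  u=np.array(t)*.64; d=Rm.T@np.array([(u[0]-s["cx"])/s["fx"],(u[1]-s["cy"])/s["fy"],1])
  for y in(.04,.06,.08,.1): print(t,"y",y,(o+d*(y-o[1])/d[1]).round(3))
E
```

```text
[387, 236] 0 [0.621 0.072 0.   ]
[387, 236] 0.1 [0.601 0.071 0.1  ]
[387, 236] 0.2 [0.58 0.07 0.2 ]
[387, 236] 0.3 [0.56  0.069 0.3  ]
[387, 236] 0.4 [0.539 0.069 0.4  ]
[387, 236] 0.5 [0.519 0.068 0.5  ]
[387, 236] 0.6 [0.498 0.067 0.6  ]
[403, 233] 0 [0.627 0.045 0.   ]
[403, 233] 0.1 [0.606 0.046 0.1  ]
[403, 233] 0.2 [0.585 0.048 0.2  ]
[403, 233] 0.3 [0.564 0.05  0.3  ]
[403, 233] 0.4 [0.543 0.052 0.4  ]
[403, 233] 0.5 [0.522 0.054 0.5  ]
[403, 233] 0.6 [0.5   0.055 0.6  ]
[373, 222] 0 [0.645 0.096 0.   ]
[373, 222] 0.1 [0.623 0.093 0.1  ]
[373, 222] 0.2 [0.6  0.09 0.2 ]
[373, 222] 0.3 [0.577 0.087 0.3  ]
[373, 222] 0.4 [0.554 0.084 0.4  ]
[373, 222] 0.5 [0.531 0.08  0.5  ]
[373, 222] 0.6 [0.508 0.077 0.6  ]
side cam [0.43165867 1.02943736 0.60432514]
[326, 304] y 0.04 [0.62  0.04  0.016]
[326, 304] y 0.06 [0.616 0.06  0.028]
[326, 304] y 0.08 [0.612 0.08  0.04 ]
[326, 304] y 0.1 [0.609 0.1   0.052]
[308, 96] y 0.04 [0.616 0.04  0.427]
[308, 96] y 0.06 [0.613 0.06  0.43 ]
[308, 96] y 0.08 [0.609 0.08  0.434]
[308, 96] y 0.1 [0.605 0.1   0.437]
[272, 312] y 0.04 [ 0.735  0.04  -0.003]
[272, 312] y 0.06 [0.729 0.06  0.009]
[272, 312] y 0.08 [0.722 0.08  0.022]
[272, 312] y 0.1 [0.716 0.1   0.034]
[148, 320] y 0.04 [ 1.002  0.04  -0.022]
[148, 320] y 0.06 [ 0.99  0.06 -0.01]
[148, 320] y 0.08 [0.979 0.08  0.003]
[148, 320] y 0.1 [0.967 0.1   0.016]
```

View pics/mon_t.png

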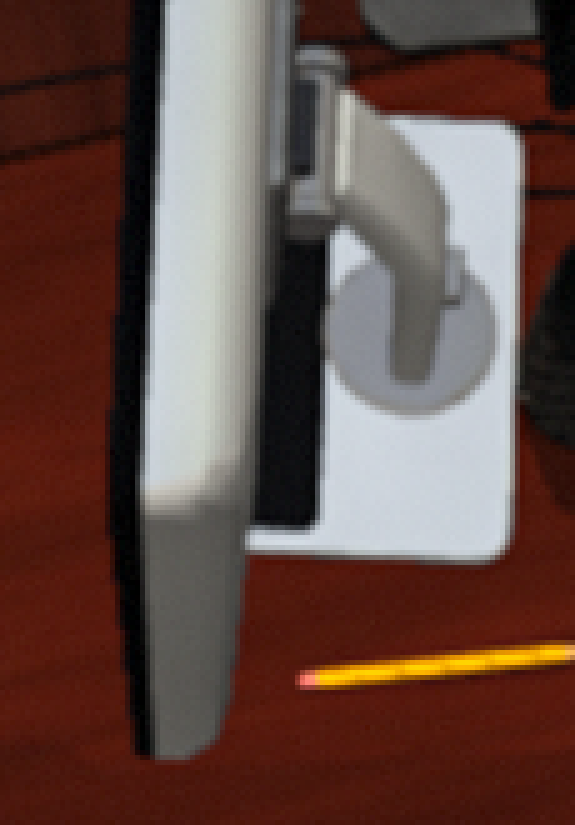

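Candidates (800×600 top picture):
- **Clip box:** the clear box at (308,212).
- **Sharpener:** the light block at (237,239).
- **Memory stick:** the blue stick with a white plug at (202,283). The blue hole punch at (97,312) is too big.
- **Stamp:** (191,331).
- **Trays:** the wooden row at (286,297), (345,306), (403,315) and (461,323). The last one holds the yellow notes. The turquoise piece at (333,418) is not meant, and neither are the red stapler or the white notebook.

The close crops confirm these choices. The monitor's near edge is at x≈0.61, y≈0.05–0.09. I'll do the stamp first because it is the tallest.

```bash
cat >> h.py <<'E'
TY=-8.0; ex=np.array([np.cos(np.radians(TY)),np.sin(np.radians(TY))]); ey=np.array([-ex[1],ex[0]])
ROW=np.array([.4962,.0936]); slot=lambda k: ROW+ey*.098*(1.5-k)
def yawnow():
    m=R.from_rotvec(manip.read_state()["tcp_rot"]).as_matrix(); return m
def rep(t):
    s=manip.read_state(); print(t,"t%.1f"%s["t"],np.round(s["position"],4),"op %.4f"%s["opening"],"F",np.round(s["force"],1))
def pick(xy,yaw,z,op,zc,approach=True):
    o=ori(np.radians(yaw)); manip.move_pose([*xy,zc],o); manip.gripper_to(op); rep("above")
    manip.line_to([*xy,z],vel=.12); rep("down"); manip.gripper_to(0.0); rep("grip")
    manip.line_to([*xy,zc],vel=.15); rep("lift")
def shot(n,x0=60,y0=90,x1=340,y1=260):
    c=manip.camera("top"); crop(c,x0,y0,x1,y1,f"pics/{n}_t.png",2.8); s=manip.camera("side"); crop(s,90,140,370,320,f"pics/{n}_s.png",2.8)
E
python3 - <<'E'
from h import *
pick((.4548,.391),-34,.048,.06,.16); shot("g1")
E
```

```text
above t2.5 [0.4548 0.391  0.16  ] op 0.0599 F [ 0.2 -0.7  0.2]
down t3.6 [0.4553 0.3914 0.0487] op 0.0602 F [-0.1 -0.1  0.4]
grip t4.3 [0.4549 0.3911 0.0482] op 0.0224 F [-0.5 -0.3  2.5]
lift t5.2 [0.4541 0.3907 0.1591] op 0.0223 F [-0.6  0.2 -0.6]
```

View pics/g1_s.png

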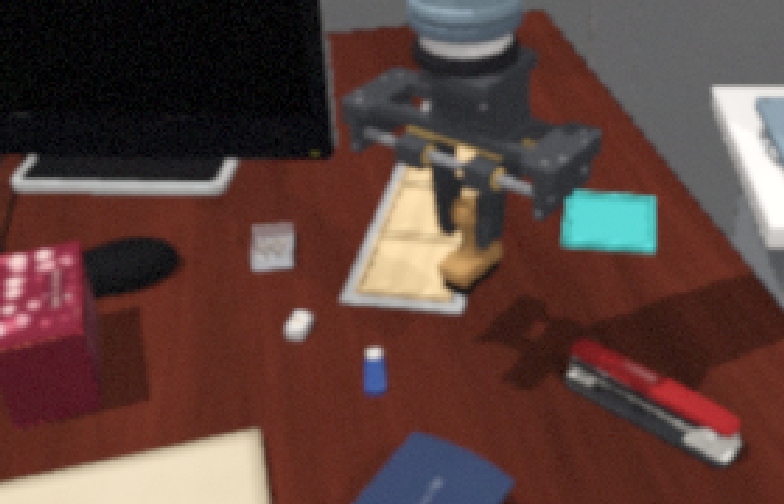

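```bash
cat >> h.py <<'E'
def place(xy,yaw,z,op,zc,via=None,vel=.22,lowvel=.06):
    o=ori(np.radians(yaw))
    if via is not None: manip.line_to([*via,zc],vel=vel,orientation=o)
    manip.line_to([*xy,zc],vel=vel,orientation=o)
    manip.line_to([*xy,z],vel=lowvel); rep("placed")
    manip.gripper_to(op); rep("open"); manip.line_to([*xy,zc],vel=.15); rep("up")
E
python3 - <<'E'
from h import *
place(slot(1),TY,.0545,.045,.16)
manip.move_pose([.6,.3,.16],ori(np.radians(9.5))); shot("p1")
E
```

```text
placed t8.5 [0.5032 0.1422 0.0547] op 0.0219 F [-0.1  0.   0.1]
open t9.0 [0.503  0.1421 0.0545] op 0.0450 F [-0.5 -0.3  0.7]
up t9.8 [0.5024 0.142  0.1593] op 0.0451 F [ 0.7 -0.1  0.5]
```

View pics/p1_t.png

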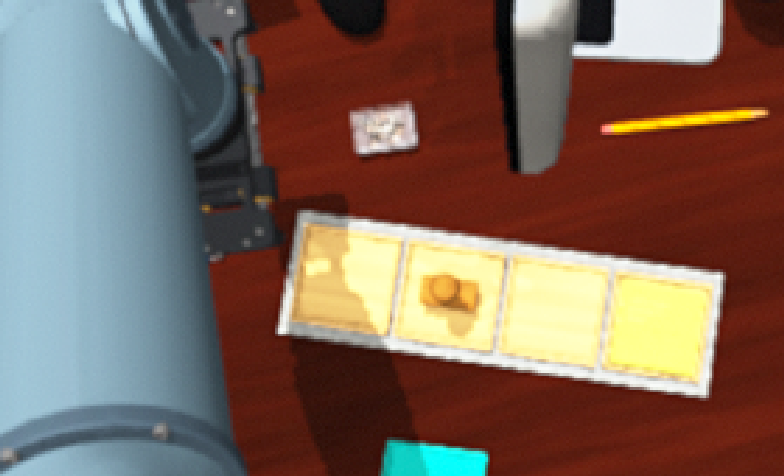

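View pics/p1_s.png

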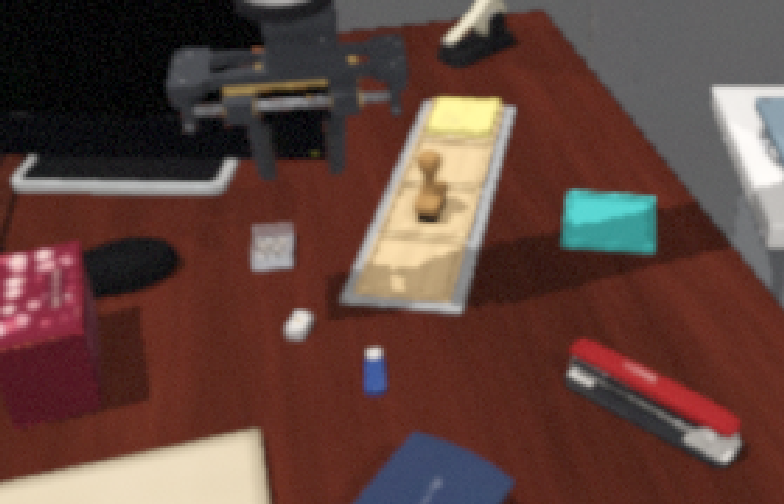

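The stamp stands upright in the second tray from the left, about its middle (top crop 450,292). The clip box is next.

```bash
python3 - <<'E'
from h import *
pick((.659,.2075),9.5,.0148,.062,.12)
place(slot(0),TY,.0213,.0455,.12)
E
```

```text
above t11.7 [0.6588 0.2082 0.1202] op 0.0616 F [ 0.2  0.3 -0.2]
down t12.7 [0.6597 0.2077 0.0157] op 0.0625 F [-0.1  0.3  0.4]
grip t13.2 [0.6593 0.2076 0.0153] op 0.0381 F [-0.8  0.2  3.5]
lift t14.1 [0.6582 0.2074 0.1189] op 0.0379 F [-0.   0.4  0.2]
placed t16.7 [0.5169 0.2393 0.0216] op 0.0377 F [-0.1 -0.1 -0.6]
open t17.0 [0.5167 0.2392 0.0214] op 0.0455 F [ 1.4 -0.4 -0.2]
up t17.8 [0.516  0.239  0.1193] op 0.0454 F [-0.2  1.3 -0.4]
```

```bash
python3 - <<'E'
from h import *
pick((.6138,.3264),-9,.0115,.045,.16); shot("g3")
E
```

```text
above t18.6 [0.6129 0.3251 0.1593] op 0.0451 F [0.8 0.3 0. ]
down t20.0 [0.6145 0.3267 0.0125] op 0.0450 F [-0.5  0.4 -0. ]
grip t20.6 [0.6138 0.3265 0.0117] op 0.0152 F [0.3 0.1 2.1]
lift t21.7 [0.6131 0.3261 0.1588] op 0.0158 F [ 0.3 -0.1 -0.3]
```

View pics/g3_s.png

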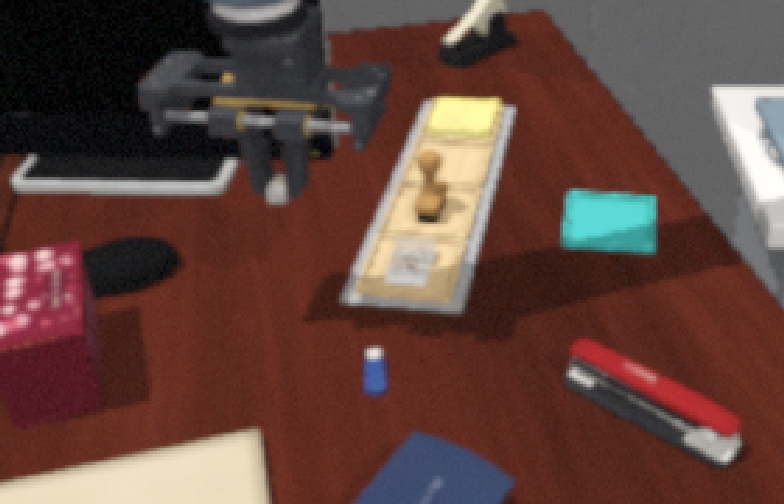

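```bash
python3 - <<'E'
from h import *
o=ori(np.radians(TY)); manip.line_to([.48,.26,.16],vel=.22,orientation=o); manip.line_to([.46,.09,.16],vel=.22)
place(slot(2),TY,.0180,.034,.16)
manip.line_to([.46,.09,.16],vel=.22); manip.line_to([.48,.26,.16],vel=.25)
pick((.5385,.381),7,.0105,.045,.16)
shot("p3")
E
```

```text
placed t26.5 [0.4895 0.0451 0.0182] op 0.0154 F [-1.   0.4 -0.1]
open t26.9 [0.4894 0.0451 0.018 ] op 0.0342 F [-0.2  0.2  0.2]
up t28.0 [0.4888 0.0451 0.1593] op 0.0338 F [-0.3 -0.2 -0.1]
above t30.2 [0.5385 0.3803 0.1603] op 0.0451 F [-0.1  0.1  0.8]
down t31.6 [0.5391 0.3814 0.0114] op 0.0446 F [ 0.8  0.2 -0.1]
grip t32.2 [0.5386 0.3811 0.0107] op 0.0163 F [-0.2  0.7  1.4]
lift t33.3 [0.5378 0.3806 0.1589] op 0.0160 F [ 0.5  0.1 -0.5]
```

View pics/p3_t.png

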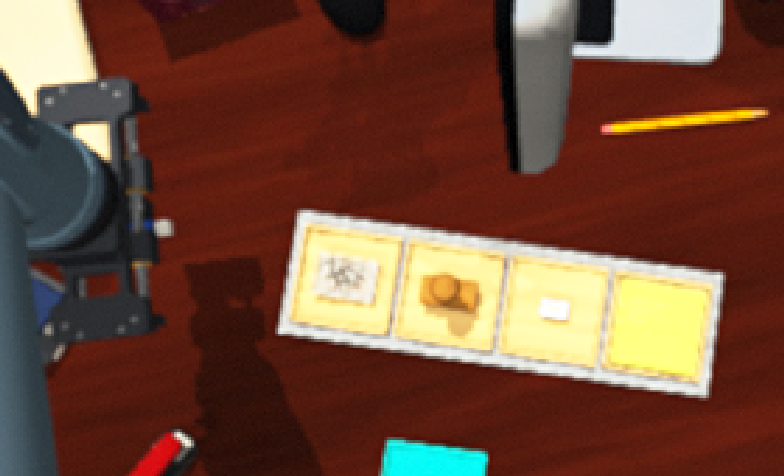

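View pics/p3_s.png

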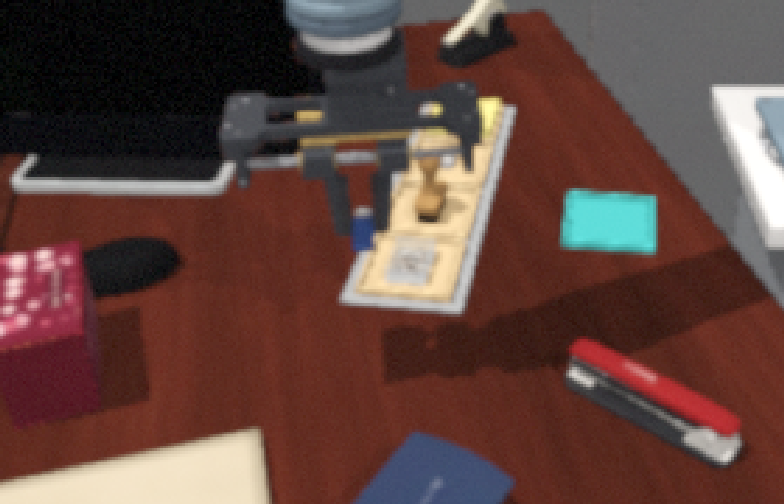

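Clip box (347,277), stamp (450,290) and sharpener (554,308) all sit near the middle of their trays in the top crop, and the stick hangs level in the jaws. Next I place the stick on the notes and re-check.

```bash
python3 - <<'E'
from h import *
o=ori(np.radians(TY)); manip.line_to([.48,.26,.16],vel=.22,orientation=o); manip.line_to([.46,.09,.16],vel=.22)
place((.4752,-.0512),TY,.0328,.034,.16)
manip.line_to([.46,.09,.16],vel=.22); manip.line_to([.48,.26,.16],vel=.25); manip.move_pose([.45,.45,.2],ori(np.radians(0)))
c=manip.camera("top"); crop(c,155,155,330,240,"pics/p4_t.png",4.5); s=manip.camera("side"); crop(s,190,160,290,260,"pics/p4_s.png",6)
H,S,V=masks(c); sl=[slot(k) for k in range(4)]
for k in range(4): print(k,sl[k].round(4),"px",proj(c,[[*sl[k],.01]])[0].round(1))
q=proj(c,[[*sl[3],.026]])[0].astype(int)
m=(H>95)&(H<135)&(S>90); b=[q[0]-20,q[1]-20,q[0]+20,q[1]+20]; print("usb blue",rect(c,blob(c,m.astype(np.uint8),b),.029))
q=proj(c,[[*sl[2],.016]])[0].astype(int); m=(S<60); b=[q[0]-14,q[1]-14,q[0]+14,q[1]+14]; print("sh",rect(c,blob(c,m.astype(np.uint8),b),.016))
q=proj(c,[[*sl[0],.016]])[0].astype(int); b=[q[0]-15,q[1]-15,q[0]+15,q[1]+15];m=S<75; print("clip",rect(c,blob(c,m.astype(np.uint8),b),.02))
E
```

```text
placed t38.1 [ 0.4754 -0.0512  0.033 ] op 0.0168 F [-0.9  0.3 -0.9]
open t38.6 [ 0.4752 -0.0512  0.0328] op 0.0340 F [0.  0.2 0. ]
up t39.6 [ 0.4746 -0.0511  0.1594] op 0.0344 F [ 0.1  0.4 -0.7]
0 [0.5167 0.2392] px [183. 189.]
1 [0.503  0.1421] px [220.1 194.6]
2 [0.4894 0.0451] px [257.3 200.3]
3 [ 0.4757 -0.052 ] px [294.5 206. ]
usb blue (0.4766, -0.0427, 15.1, 35.9, -7.5)
sh (0.4904, 0.0452, 19.1, 28.9, -8.8)
clip (0.5175, 0.2392, 41.6, 60.3, -7.9)
```

View pics/p4_t.png

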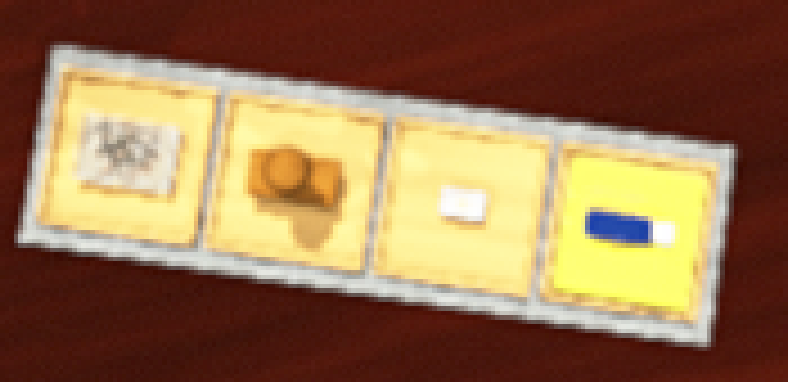

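View pics/p4_s.png

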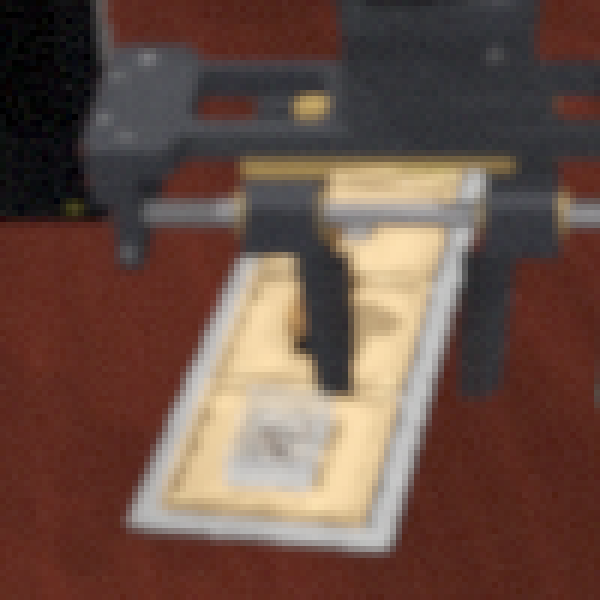

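```bash
python3 - <<'E'
from h import *
manip.dwell(.3); rep("end"); manip.sign_off()
E
```

```text
end t42.4 [0.4503 0.4493 0.2   ] op 0.0341 F [0.6 0.3 0.1]
the job is handed in; nothing more can be done
```

The job is done and was handed in at t ≈ 42 s of the 96 s allowed. From the left, the trays hold the clip box, the stamp, the sharpener and the sticky notes, with the memory stick lying on the notes.

- **Clip box and sharpener:** the last top picture put both about 1 mm from their tray centres.
- **Memory stick:** it was let go 1 mm from where the notes' centre was first measured. It lies in line with the trays and looks centred on the block.
- **Stamp:** I judged this by eye only. It stands upright near the middle of its tray, and I did not measure it after placing.
- **Sticky notes:** these look unmoved in their tray, and I did not measure them again.
- **Tape dispenser:** the arm did not go near it, but the final crops do not show it.
- **Two disagreements:**
    - The two cameras differed by about 7 mm on where the stamp's knob was before the grasp. I used a point between them.
    - The jaws closed to 22 mm on that knob where its stated thickness is 26 mm, but it was held firmly.
- **Last side view:** the gripper hid most of the row, so it confirmed only the clip box.

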